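# Lock a sliding work stop by feel

## Task

Lock the sliding work stop on the welding table: take the long locking pin with the tall round head out of the pin rack, put it down through the bush in the slide until it stands on the covered plate inside, and move pin and slide along together until the pin finds the hidden hole and goes fully home, its head flat on the bush. Let go of it there, and leave the other two pins in their rack.

Things in the scene. Friction and masses are not known exactly. Their poses are not given: they have to be found in the camera images.
- pin_head (a point): Centre of the head of the locking pin (bare steel, about 0.25 kg, loose, upright in a rack socket): a round cylinder 30 mm in diameter, 44 mm tall, the place to grasp. z runs up the pin. Below it a round shaft 14 mm in diameter, 80 mm long with a ball-shaped lower end. It is the pin whose head stands highest: the head's underside is 45 mm above the rack's top.
- pin_shoulder (a point): Point on the locking pin's axis in the flat underside of its head, where the shaft begins (22 mm below pin_head). z runs up the pin.
- pin_tip (a point): Lower end of the locking pin's shaft, on its axis, 80 mm below pin_shoulder.
- rack: Pin rack, fixed steel block 210 x 60 x 45 mm (x, y, z), origin at the centre of its underside. Three square sockets in a row along its x at -75, 0 and +75 mm, 15.5 x 15.5 mm and 35 mm deep: a pin must rise 35 mm to leave. Which pin is in which socket varies.
- stub_head (a point): Centre of the head of the short pin that stays in the rack: round head 30 mm in diameter and 30 mm tall, its underside 15 mm above the rack's top.
- bolt_head (a point): Centre of the head of the bolt that stays in the rack: square head 26 x 26 mm and 18 mm tall, its underside 35 mm above the rack's top.
- stop_base (a point): Centre of the underside of the work stop's fixed housing, on the table: a closed grey trough 280 mm long (its y), 54 mm wide outside (its x), 30 mm inside, walls 68 mm high, on a foot plate 100 mm wide and 8 mm thick. The slide covers its middle.
- plate_face (a point): Middle of the trough, at the height of the hidden plate's flat upper face, 33 mm above the table. The plate has one vertical hole, 17 mm in diameter, 25 mm deep, on the trough's centre line, anywhere from 12 mm toward +y to 35 mm toward -y of this point: to be felt. A pin standing on the plate keeps its head 17 mm above the bush; in the hole it sinks those 17 mm and the head rests on the bush.
- slide (a joint): Position of the slide along the housing's y axis in m, 0 (bush over plate_face) in the middle, -0.04 to +0.04 (stops at both ends), grows toward the housing's +y. It starts between 0.02 and 0.04, beside the hole, and stays where it is left; it takes about 2 N to move.
- bush (a point): Centre of the mouth of the bush, in the flat top of a 44 x 44 mm boss in the middle of the slide, 96 mm above the table; axes as the housing's. Vertical through hole 16 mm in diameter, 27 mm deep, with a 3 mm chamfer at the mouth; the pin runs freely in it. The slide is a steel cover 180 mm long (y), its top 74 mm above the table.
- stop_plate (a point): Centre of the top edge of the stop plate that stands across the slide near its +y end, 84 mm from the bush: 54 mm wide (x), 12 mm thick (y), its top 124 mm above the table. Moves with the slide.
There are look-alikes about, which are no part of the job. What is shaped like the part that bears pin_head but blue is not meant.

How it is judged (in metres and radians):
On the way, in this order (a step that is already met when the one before it is completed fails the run):
1. the locking pin is out of the rack (height (world z) of pin_tip above 0.05 m), for 0.05 s.
2. the pin's tip has passed down through the bush, the pin upright in it (z of pin_tip in the frame of bush below -0.035 m and horizontal distance between pin_tip and bush below 0.01 m and angle between pin_head's own z axis and vertical below 0.2 rad), for 0.05 s.
At the end, for the whole second after the job is handed in: Pin home in bush and hidden hole: underside of its head within 4 mm of the bush mouth (height and sideways), tip under 22 mm above the table, upright within 0.08 rad; pin and slide at rest, pin released; short pin and square bolt within 20 mm of where they stood (z of pin_shoulder in the frame of bush between -0.004 and 0.004 m and horizontal distance between pin_shoulder and bush below 0.004 m and angle between pin_head's own z axis and vertical below 0.08 rad and z of pin_tip in the frame of stop_base below 0.022 m and linear speed of lock_pin below 0.02 m/s and velocity of joint slide between -0.01 and 0.01 m/s and distance of each of stub_head, bolt_head from where it was at the start of the episode below 0.02 m); the robot touches nothing.
It fails at once if one of the other two pins is pulled from the rack or knocked about (moved more than 25 mm) (distance of any of stub_head, bolt_head from where it was at the start of the episode above 0.025 m).
It also fails if it takes over 58 s, if anything falls off the work surface, if the arm or the gripper's body presses on something with over 40 N, if the wrist force passes 120 N, or if a joint passes its speed limit or range.

## Robot

A 6-joint arm with a two-finger parallel gripper is mounted at the origin on the work surface. World frame = base frame: x ahead of the robot, y to its left, z up, the work surface at z = 0. Lengths are in m, angles in degrees, forces in N, time in s.
With the tool pointing down it reaches from about 0.35 to 0.875 m from the base axis. Payload 4.2 kg.
Tool frame: the origin (TCP) lies at the very end of the fingers, on their centre line; the grasp point (between the pads) lies 19 mm behind it; y points along the fingers, z is the direction in which the jaws open and shut, and the axes are right-handed (so a half turn about y gives the same grasp; the last joint's range is limited). The gripper opens to 87 mm and grips with 3 to 60 N. Pads are 19 mm wide; open, the fingers measure 117 mm over their backs; the gripper's body (75 mm by 190 mm) begins 51 mm behind the grasp point.
Start: joints at [78.186, 22.042, 0.453, 0, -68.411, -14.817], TCP at [0.28, 0.559, 0.223] pointing down, gripper open.
Joint ranges: [-179.83, 179.83], [-69.29, 118.12], [-61.27, 80.66], [-181.25, 117.63], [-171.15, -9.14], [-177.46, 177.46]. Speed limits (degrees/s): [159.86, 159.86, 180, 180, 180, 180].

## Interface

Orientations are given as a 3x3 rotation matrix whose columns are the frame's x, y, z axes.
In Python, from station import r, eyes gives the robot as it stands.
- The arm moves only by the tool play_rows, never from a script. Its argument "deltas" is one flat list of numbers, 5 for each row, row after row: the closure in counts, from 0 (fully open) to 255 (shut), then the shift along the tool's x, y, z in mm, then the turn about the tool's y in rad. In form: [claw, tx, ty, tz, roll, claw, tx, ty, tz, roll, ...]. A call has exactly 10 rows; each row shifts and turns the commanded pose from where the row before left it, along the tool's axes as they then stand; what a row does not reach is not made up. A row lasts 1/10 s, in which the tool goes at most 50 mm and 8.59 degrees, less where a joint would pass 70% of its speed; a pose out of reach is approached as far as the arm can. A call is refused whole if a number of a shift passes 50 or a number of a turn 0.15, either way. A call with a gripper value outside its range is refused whole. The fingers move at their own pace and stop on an object; the grip force is fixed at half the most. Time passes only in rows, so rows that do not move let the fingers close, or fill a call up. It gives the time, the measured TCP pose, the force and the opening at its end, in the units of the state.
- r.sense(): the state, without advancing time (a new reading comes with each control period).
- eyes.capture(name): name is "scene" or "top" or "wrist"; returns a dict with "img" (400x640x3 uint8, blue, green, red), "vfov" (degrees; the focal length in pixels is half the picture's height over the tangent of half this angle, whatever the lens; pixels are square), "cx", "cy" (the principal point, pixels), "R" (3x3) and "t" (3): a world point X has camera coordinates R X + t; the wrist camera has in their place "tool_from_camera" (4x4, takes a point from camera to tool coordinates, whose origin is the TCP and whose axes are the tool frame's). Camera axes: x right, y down, z forward; pixel columns grow to the right and rows downward; lengths in m; the calibration is good to about 2 mm. The wrist camera is an equidistant fisheye: a pixel r from the principal point sees the ray r / f radians off the axis. A picture is of the moment at which its call begins: read the wrist's pose just before it. There is no depth.
- r.finish_job(): hands the job in, once; it reports no verdict.
The state is a dict: "time_s": time; "joints": joint angles; "joint_velocities": joint speeds; "effort": joint torques, N m; "tcp_pos": TCP position; "ee_rot": TCP orientation; "wrist_force": force on the tool from outside, world axes, zero at the start; "moment": the same for the moment, N m; "gripper_width": opening from 0.0 (shut) to 1.0 (fully open).
Only numpy, scipy, OpenCV 4.12 (cv2) and the standard library are available. Lean on these libraries where they do the work, as an engineer would, in place of code of your own. Each camera call takes 0.05 s, during which the arm holds its last target.

## Working session

There is one attempt and no reset: what is moved stays moved. The work goes in short steps, Python scripts to look and compute and a tool call to move; the robot and the scene stay as the last step left them, time stands still between calls to the robot, and variables do not carry over. Pictures are saved under pics/ and viewed, and the job is handed in when it is done.

Besides the shell and the picture viewer there is one more tool, called after "Request:" as name(argument=value, ...) on one line, values as JSON. play_rows: Moves the arm, as the interface text tells. Its arguments: {"type":"object","properties":{"deltas":{"type":"array","items":{"type":"number"}}},"required":["deltas"]}

```bash
mkdir -p pics; ls; python3 - <<'E'
from station import r,eyes
import cv2,numpy as np
s=r.sense()
for k,v in s.items(): print(k,np.round(v,3).tolist())
for n in ["scene","top","wrist"]:
    c=eyes.capture(n); cv2.imwrite(f"pics/{n}0.png",c["img"])
    print(n,{k:np.round(v,4).tolist() for k,v in c.items() if k!="img"})
E
```

```text
pics
time_s 0.0
joints [78.187, 22.091, 0.38, -0.028, -68.412, -14.816]
joint_velocities [-0.064, -0.104, 0.009, -0.035, 0.104, -0.062]
effort [-0.001, -39.066, 18.74, 4.22, 0.011, -0.0]
tcp_pos [0.28, 0.558, 0.221]
ee_rot [[-0.894, -0.001, -0.448], [0.448, -0.002, -0.894], [-0.0, -1.0, 0.002]]
wrist_force [0.021, 0.248, 0.866]
moment [0.006, 0.013, 0.037]
gripper_width 0.998
scene {'vfov': 57.1132, 'cx': 319.8706, 'cy': 200.3092, 'R': [[0.7403, 0.6722, -0.0099], [0.5601, -0.6249, -0.5439], [-0.3718, 0.3971, -0.8391]], 't': [-0.4278, -0.2196, 0.9228]}
top {'vfov': 45.9219, 'cx': 319.5048, 'cy': 198.5245, 'R': [[-0.0161, -0.9998, 0.0108], [-0.9972, 0.0153, -0.0737], [0.0735, -0.012, -0.9972]], 't': [0.0554, 0.5369, 1.0302]}
wrist {'vfov': 65.7065, 'cx': 319.7477, 'cy': 199.2373, 'tool_from_camera': [[-0.0015, 0.9547, 0.2975, -0.0818], [0.0002, -0.2975, 0.9547, -0.1616], [1.0, 0.0015, 0.0003, -0.0004], [0.0, 0.0, 0.0, 1.0]]}
```

View pics/scene0.png

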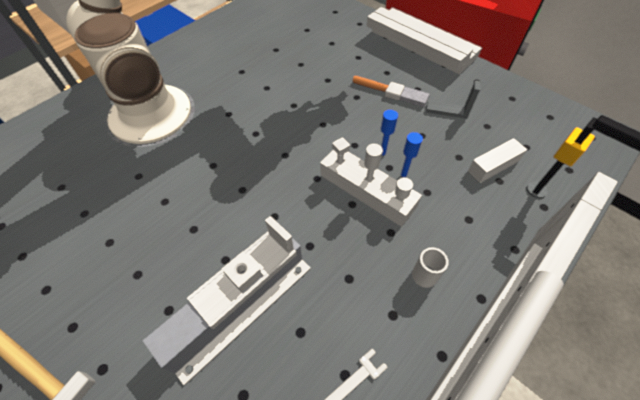

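View pics/top0.png

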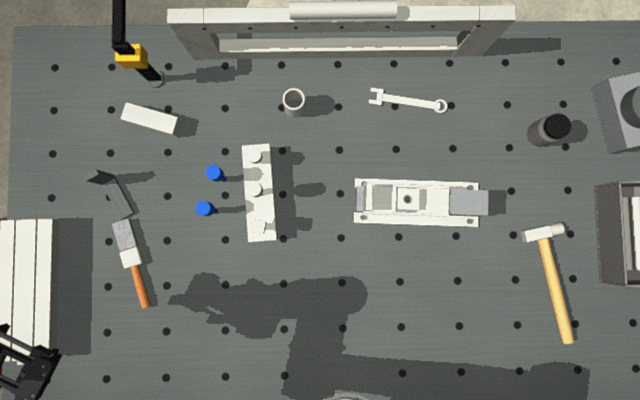

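View pics/wrist0.png

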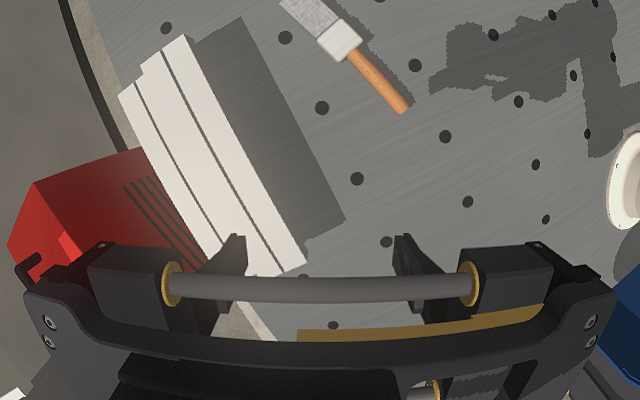

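The scene picture shows three rack pins: a square bolt at (340,146), a tall round steel pin at (374,155) and a low round stub at (404,187). Two blue look-alikes are at (389,120) and (412,145). The middle steel one fits, being round and the tallest; I'll confirm with enlarged crops.

```bash
cat > h.py <<'E'
import numpy as np,cv2
from station import r,eyes
def f(c): return c["img"].shape[0]/2/np.tan(np.radians(c["vfov"]/2))
def proj(c,X):
    p=np.asarray(c["R"])@np.asarray(X,float)+c["t"]; return np.array([c["cx"]+f(c)*p[0]/p[2],c["cy"]+f(c)*p[1]/p[2]])
def ray(c,uv):
    d=np.array([(uv[0]-c["cx"])/f(c),(uv[1]-c["cy"])/f(c),1.]);R=np.asarray(c["R"])
    return -R.T@c["t"],R.T@d
def atz(c,uv,z):
    o,d=ray(c,uv); return o+d*(z-o[2])/d[2]
def wproj(c,X,pos,rot):
    T=np.asarray(c["tool_from_camera"]);p=np.asarray(rot).T@(np.asarray(X,float)-pos)
    q=T[:3,:3].T@(p-T[:3,3]);th=np.arctan2(np.hypot(q[0],q[1]),q[2]);a=np.arctan2(q[1],q[0])
    return np.array([c["cx"]+f(c)*th*np.cos(a),c["cy"]+f(c)*th*np.sin(a)])
def wray(c,uv,pos,rot):
    T=np.asarray(c["tool_from_camera"]);u=np.array([uv[0]-c["cx"],uv[1]-c["cy"]])/f(c);th=np.hypot(*u)
    d=np.r_[u/th*np.sin(th),np.cos(th)];R=np.asarray(rot)
    return pos+R@T[:3,3],R@T[:3,:3]@d
def watz(c,uv,z,pos,rot):
    o,d=wray(c,uv,pos,rot);return o+d*(z-o[2])/d[2]
def crop(c,x0,x1,y0,y1,k,name):
    cv2.imwrite(name,cv2.resize(c["img"][y0:y1,x0:x1],None,fx=k,fy=k,interpolation=cv2.INTER_CUBIC))
E
python3 - <<'E'
from h import *
c=eyes.capture("scene");crop(c,310,440,95,225,5,"pics/s1.png");crop(c,140,320,210,390,4,"pics/s1b.png")
c=eyes.capture("top");crop(c,190,330,130,250,5,"pics/t1.png");crop(c,345,495,165,240,5,"pics/t1b.png")
E
```

```text
(no output)
```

View pics/s1.png

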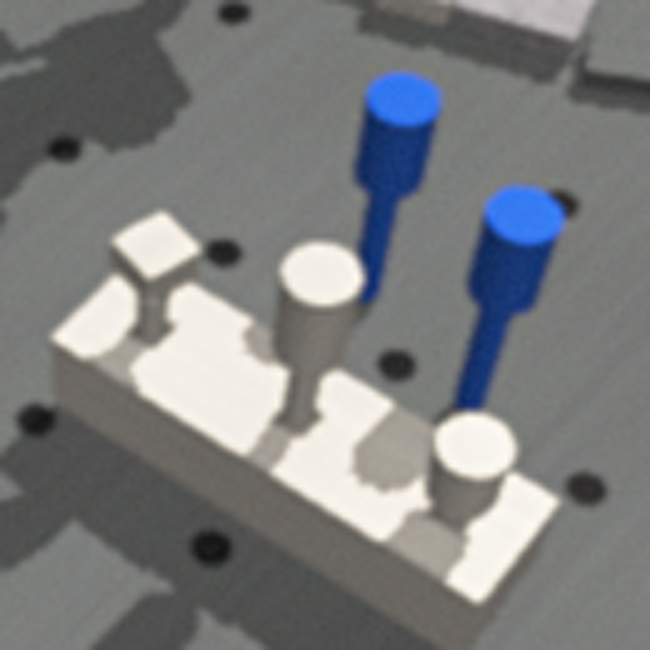

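View pics/s1b.png

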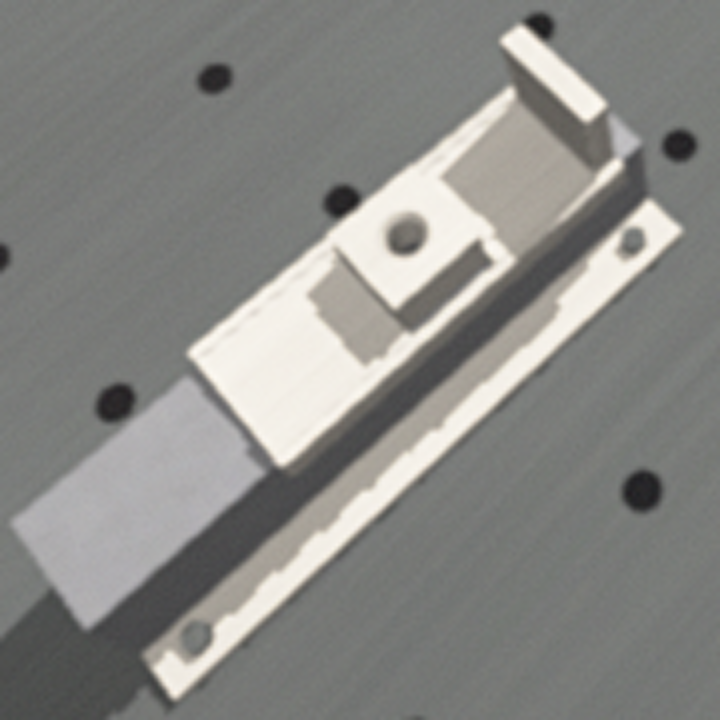

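View pics/t1.png

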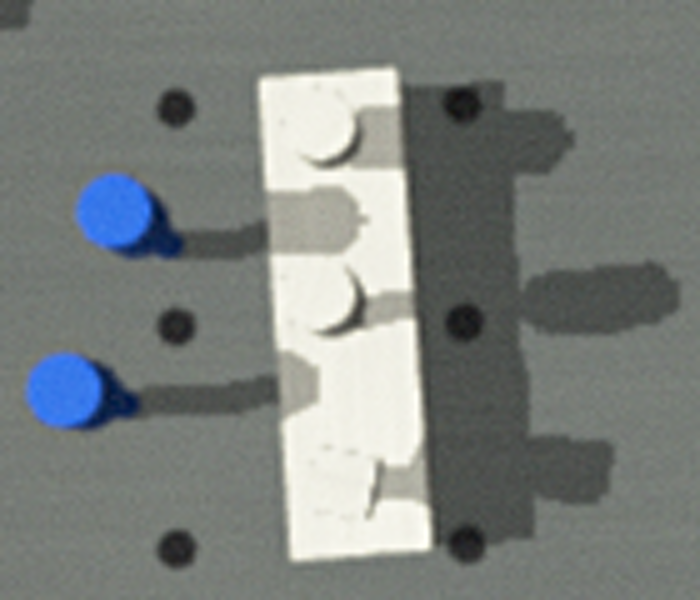

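View pics/t1b.png

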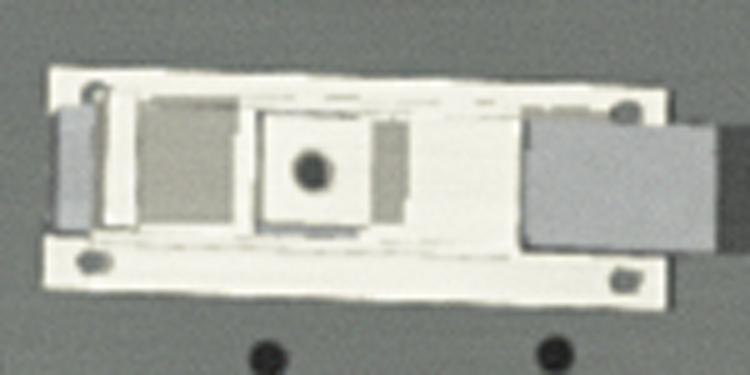

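```bash
python3 - <<'E'
from h import *
S=eyes.capture("scene");T=eyes.capture("top")
def cc(x,y,k,x0,y0): return np.array([(x+.5)/k-.5+x0,(y+.5)/k-.5+y0])
P=lambda n,v: print(n,np.round(v,4))
P("pin S",atz(S,cc(322,273,5,310,95),.134))
P("bush S",atz(S,cc(406,233,4,140,210),.096)); P("bush T",atz(T,cc(312,171,5,345,165),.096))
P("stub S",atz(S,cc(474,445,5,310,95),.090));P("bolt S",atz(S,cc(156,243,5,310,95),.098))
P("stub T",atz(T,cc(318,125,5,190,130),.090));P("bolt T",atz(T,cc(343,482,5,190,130),.098)); P("pin T",atz(T,cc(320,296,5,190,130),.134))
# rack corners top
for q in [(258,76),(397,67),(431,550),(291,561)]: P("rack T",atz(T,cc(*q,5,190,130),.045))
# foot plate corners
for q in [(50,66),(668,90),(667,310),(44,289)]: P("foot",atz(T,cc(*q,5,345,165),.008))
# boss corners, slide corners
for q in [(333,247),(433,178),(488,240),(399,309)]: P("bossS",atz(S,cc(*q,4,140,210),.096))
for q in [(264,112),(372,116),(368,230),(260,224)]: P("bossT",atz(T,cc(*q,5,345,165),.096))
for q in [(8,522),(190,378),(90,630)]: P("troughS",atz(S,cc(*q,4,140,210),.068))
for q in [(716,125),(716,252)]: P("troughT",atz(T,cc(*q,5,345,165),.068))
E
```

```text
pin S [0.5527 0.1777 0.134 ]
bush S [ 0.5298 -0.1343  0.096 ]
bush T [ 0.5287 -0.1328  0.096 ]
stub S [0.627  0.1822 0.09  ]
bolt S [0.4779 0.1736 0.098 ]
stub T [0.6264 0.1845 0.09  ]
bolt T [0.4775 0.1742 0.098 ]
pin T [0.5505 0.1785 0.134 ]
rack T [0.656  0.2163 0.045 ]
rack T [0.6592 0.1557 0.045 ]
rack T [0.4485 0.1428 0.045 ]
rack T [0.4448 0.203  0.045 ]
foot [ 0.5842 -0.0332  0.008 ]
foot [ 0.5691 -0.3127  0.008 ]
foot [ 0.4698 -0.3082  0.008 ]
foot [ 0.4837 -0.0283  0.008 ]
bossS [ 0.5125 -0.1579  0.096 ]
bossS [ 0.5198 -0.1109  0.096 ]
bossS [ 0.5566 -0.1142  0.096 ]
bossS [ 0.5518 -0.1571  0.096 ]
bossT [ 0.5535 -0.1137  0.096 ]
bossT [ 0.5511 -0.1584  0.096 ]
bossT [ 0.5039 -0.1553  0.096 ]
bossT [ 0.5071 -0.1107  0.096 ]
troughS [ 0.4931 -0.3093  0.068 ]
troughS [ 0.4995 -0.2292  0.068 ]
troughS [ 0.5484 -0.3104  0.068 ]
troughT [ 0.5477 -0.3116  0.068 ]
troughT [ 0.4935 -0.3093  0.068 ]
```

The crop confirms it: the steel pin in the middle socket has a round, tall head and stands highest. Pin is at about (0.552, 0.178), bush at (0.529, -0.133). The housing centre is about (0.527, -0.171), with its y axis turned about -3°, so slide q is about 0.037. I'm moving above the pin with the jaws along the housing y.

Request:
play_rows(deltas=[0,0,0,0,-0.137,0,0,0,0,-0.137,0,0,0,0,-0.137,0,-29,0,37,0,0,-29,0,37,0,0,-29,0,37,0,0,-29,0,37,0,0,-29,0,37,0,0,-29,0,37,0,0,-29,0,37,0])

```text
time_s: 1.35
tcp_pos: [0.4697, 0.2875, 0.2229]
ee_rot: [[-0.999, 0.0, -0.053], [0.053, 0.0, -0.999], [-0.0, -1.0, -0.0]]
wrist_force: [0.7, 0.6, 0.6]
gripper_width: 1.0
```

Request:
play_rows(deltas=[0,-29,0,37,0,0,-29,0,37,0,0,-20,0,25,0,0,-10,0,10,0,0,0,0,0,0,0,0,0,0,0,0,0,0,0,0,0,0,0,0,0,0,0,0,0,0,0,0,0,0,0])

```text
time_s: 2.35
tcp_pos: [0.5506, 0.1761, 0.2226]
ee_rot: [[-0.999, 0.0, -0.053], [0.053, 0.0, -0.999], [-0.0, -1.0, -0.0]]
wrist_force: [0.1, -0.9, 0.4]
gripper_width: 0.999
```

```bash
python3 - <<'E'
from h import *
s=r.sense();p,R=np.array(s["tcp_pos"]),np.array(s["ee_rot"]);print(s["time_s"],p.round(4),R.round(3).tolist(),np.round(s["joints"],1))
c=eyes.capture("wrist");cv2.imwrite("pics/w2.png",c["img"])
for X in [(.552,.178,.134),(.627,.183,.09),(.478,.174,.098)]: print(wproj(c,X,p,R).round(1))
E
```

```text
2.35 [0.5506 0.1761 0.2226] [[-0.999, 0.0, -0.053], [0.053, 0.0, -0.999], [-0.0, -1.0, -0.0]] [ 33.8  17.5  -6.3  -0.  -66.2  53.2]
[318.  202.4]
[308.7 112.2]
[325.8 259. ]
```

View pics/w2.png

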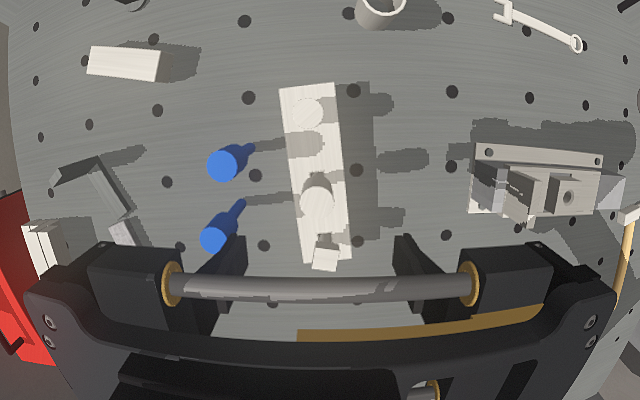

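The wrist view shows the pin head at about (316,201), the bolt at (325,258) and the stub at (308,112), close to the predictions. The blue look-alikes are off to the left.

```bash
python3 - <<'E'
from h import *
im=cv2.imread("pics/w2.png");c={"img":im}
crop(c,270,370,150,250,6,"pics/w2c.png");crop(c,520,620,150,230,6,"pics/w2d.png")
E
```

```text
(no output)
```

View pics/w2c.png

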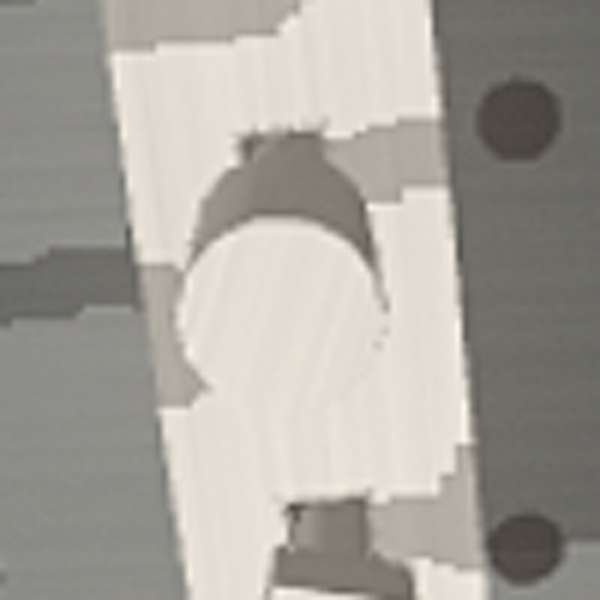

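```bash
python3 - <<'E'
from h import *
c=eyes.capture("wrist");s=r.sense();p,R=np.array(s["tcp_pos"]),np.array(s["ee_rot"])
X=watz(c,(316.7,202.9),.134,p,R);print(X)
a=watz(c,(299.1,202.9),.134,p,R);b=watz(c,(334.2,202.9),.134,p,R);print(np.linalg.norm(a-b))
d=R.T@(np.array([*X[:2],.097])-p);print("tool delta mm",d*1e3)
E
```

```text
[0.55176905 0.17887232 0.134     ]
0.02984680693490754
tool delta mm [ -0.82629428 125.61464398  -3.02022829]
```

Pin is at (0.5518, 0.1787) and the head measures 29.8 mm, which fits. Descending onto it with the TCP down to z≈0.098.

Request:
play_rows(deltas=[0,-1,20,-2.5,0,0,0,20,0,0,0,0,20,0,0,0,0,20,0,0,0,0,20,0,0,0,0,15,0,0,0,0,10,0,0,0,0,0,0,0,0,0,0,0,0,0,0,0,0,0])

```text
time_s: 3.45
tcp_pos: [0.5527, 0.1784, 0.0986]
ee_rot: [[-0.999, 0.002, -0.054], [0.054, 0.001, -0.999], [-0.002, -1.0, -0.001]]
wrist_force: [-0.3, 0.1, 0.2]
gripper_width: 1.003
```

Request:
play_rows(deltas=[255,0,0,0,0,255,0,0,0,0,255,0,0,0,0,255,0,0,0,0,255,0,0,0,0,255,0,0,0,0,255,0,0,0,0,255,0,0,0,0,255,0,0,0,0,255,0,0,0,0])

```text
time_s: 4.45
tcp_pos: [0.5521, 0.1781, 0.0975]
ee_rot: [[-0.999, 0.0, -0.054], [0.054, 0.0, -0.999], [-0.0, -1.0, -0.0]]
wrist_force: [-0.5, 0.1, 0.0]
gripper_width: 0.337
```

Gripped: the opening is 29 mm. Lifting 150 mm.

Request:
play_rows(deltas=[255,0,-5,0,0,255,0,-10,0,0,255,0,-15,0,0,255,0,-20,0,0,255,0,-20,0,0,255,0,-20,0,0,255,0,-20,0,0,255,0,-20,0,0,255,0,-15,0,0,255,0,-5,0,0])

```text
time_s: 5.45
tcp_pos: [0.5525, 0.1782, 0.25]
ee_rot: [[-0.999, 0.003, -0.054], [0.054, 0.002, -0.999], [-0.003, -1.0, -0.002]]
wrist_force: [0.9, 0.6, -3.1]
gripper_width: 0.338
```

```bash
python3 - <<'E'
from h import *
s=r.sense();p,R=np.array(s["tcp_pos"]),np.array(s["ee_rot"]);print(p.round(4),s["gripper_width"],np.round(s["wrist_force"],2))
c=eyes.capture("wrist");cv2.imwrite("pics/w3.png",c["img"]);cv2.imwrite("pics/s3.png",eyes.capture("scene")["img"])
d=R.T@(np.array([.529,-.1335,p[2]])-p);print("to bush mm",d*1e3)
for X in [(.529,-.1335,.096)]: print(wproj(c,X,p,R).round(1))
E
```

```text
[0.5525 0.1782 0.25  ] 0.3383155873850968 [ 0.86  0.62 -3.1 ]
to bush mm [  6.70514356  -0.57505332 312.47380302]
[556.1 193.1]
```

View pics/w3.png

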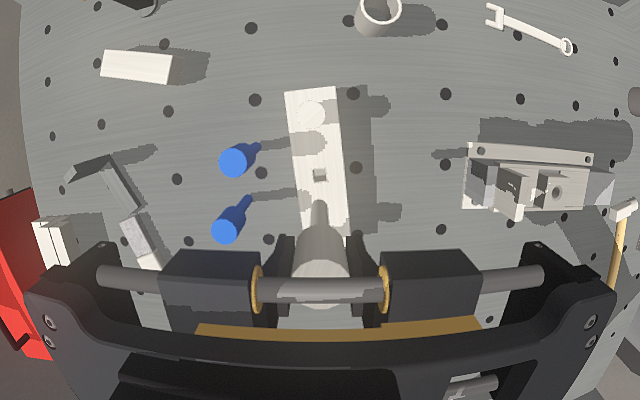

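View pics/s3.png

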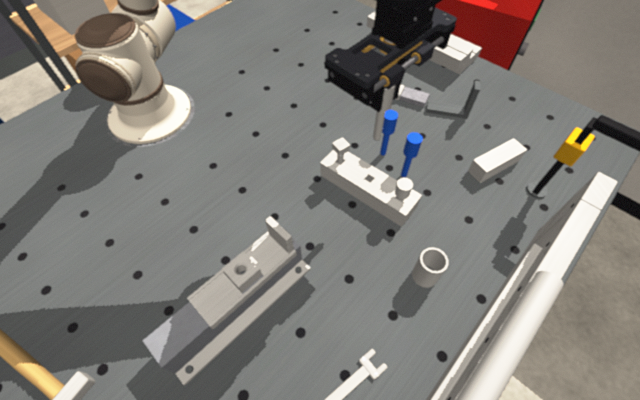

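The pin is held (wrist view, shaft from (320,250) to tip (320,205)) and its socket is empty. Moving over the bush.

Request:
play_rows(deltas=[255,0.7,0,15,0,255,0.7,0,30,0,255,0.7,0,40,0,255,0.7,0,45,0,255,0.7,0,45,0,255,0.7,0,45,0,255,0.7,0,40,0,255,0.7,0,27,0,255,0.7,0,15,0,255,0.4,0,10,0])

```text
time_s: 6.55
tcp_pos: [0.5276, -0.1345, 0.2466]
ee_rot: [[-0.998, -0.002, -0.055], [0.055, 0.0, -0.998], [0.002, -1.0, -0.0]]
wrist_force: [-0.1, -0.4, -3.0]
gripper_width: 0.335
```

Request:
play_rows(deltas=[255,0,0,0,0,255,0,10,0,0,255,0,10,0,0,255,0,10,0,0,255,0,5,0,0,255,0,0,0,0,255,0,0,0,0,255,0,0,0,0,255,0,0,0,0,255,0,0,0,0])

```text
time_s: 7.55
tcp_pos: [0.5287, -0.1332, 0.2129]
ee_rot: [[-0.999, 0.001, -0.054], [0.054, 0.0, -0.999], [-0.001, -1.0, -0.0]]
wrist_force: [0.3, -0.3, -3.2]
gripper_width: 0.337
```

```bash
python3 - <<'E'
from h import *
s=r.sense();p,R=np.array(s["tcp_pos"]),np.array(s["ee_rot"]);print(s["time_s"],p.round(4),R.round(4).tolist(),s["gripper_width"],np.round(s["wrist_force"],2))
c=eyes.capture("wrist");cv2.imwrite("pics/w4.png",c["img"]);S=eyes.capture("scene");T=eyes.capture("top")
crop(c,255,385,120,250,6,"pics/w4c.png")
print("TCPs",proj(S,p),proj(T,p),"bush w",wproj(c,(.529,-.1335,.096),p,R),"tip w",wproj(c,(*p[:2],p[2]-.0875),p,R))
crop(S,190,320,170,300,6,"pics/s4c.png");crop(T,345,495,140,260,5,"pics/t4c.png")
E
```

```text
7.55 [ 0.5287 -0.1332  0.2129] [[-0.9985, 0.0008, -0.0539], [0.0539, 0.0, -0.9985], [-0.0008, -1.0, -0.0001]] 0.3370013239737431 [ 0.32 -0.25 -3.19]
TCPs [224.72830204 232.98004899] [419.786303   194.07424716] bush w [320.50387493 194.22251635] tip w [320.26678452 204.31714792]
```

View pics/w4c.png

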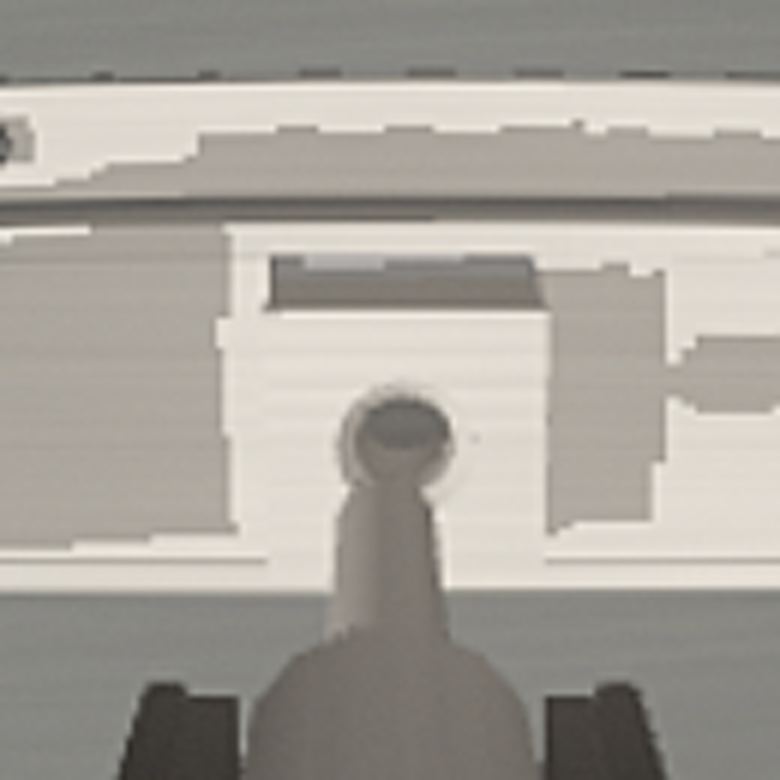

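View pics/s4c.png

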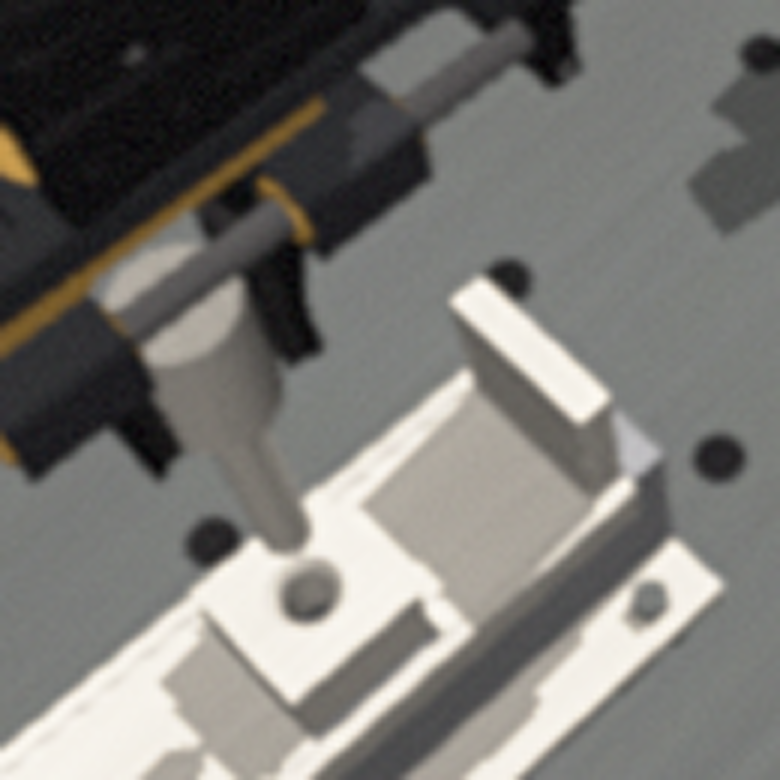

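```bash
python3 - <<'E'
from h import *
s=r.sense();p,R=np.array(s["tcp_pos"]),np.array(s["ee_rot"])
c=eyes.capture("wrist");S=eyes.capture("scene")
th=np.linspace(0,2*np.pi,40)
def draw(c,P,x0,y0,k,src,out,bush):
    im=cv2.imread(src)
    def pl(X,col):
        q=np.array([P(x) for x in X]);q=((q-[x0,y0]+.5)*k-.5).round().astype(int)
        cv2.polylines(im,[q.reshape(-1,1,2)],False,col,1)
    for z,rr in [(-.0875+.007,.007),(-.05,.007),(-.0075,.007),(-.0075,.015)]:
        pl([p+[rr*np.cos(t),rr*np.sin(t),z] for t in th],(0,0,255))
    for b,col in bush:
        for rr in (.008,.011): pl([np.array(b)+[rr*np.cos(t),rr*np.sin(t),-.003 if rr==.008 else 0] for t in th],col)
        e=np.array([.052,.9987,0]);n=np.array([.9987,-.052,0])
        pl([np.array(b)+.022*(i*e+j*n) for i,j in [(1,1),(1,-1),(-1,-1),(-1,1),(1,1)]],col)
    cv2.imwrite(out,im)
B=[((.529,-.136,.096),(0,160,0))]
draw(c,lambda x:wproj(c,x,p,R),255,120,6,"pics/w4c.png","pics/w4d.png",B)
draw(S,lambda x:proj(S,x),190,170,6,"pics/s4c.png","pics/s4d.png",B)
E
```

```text
(no output)
```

View pics/w4d.png

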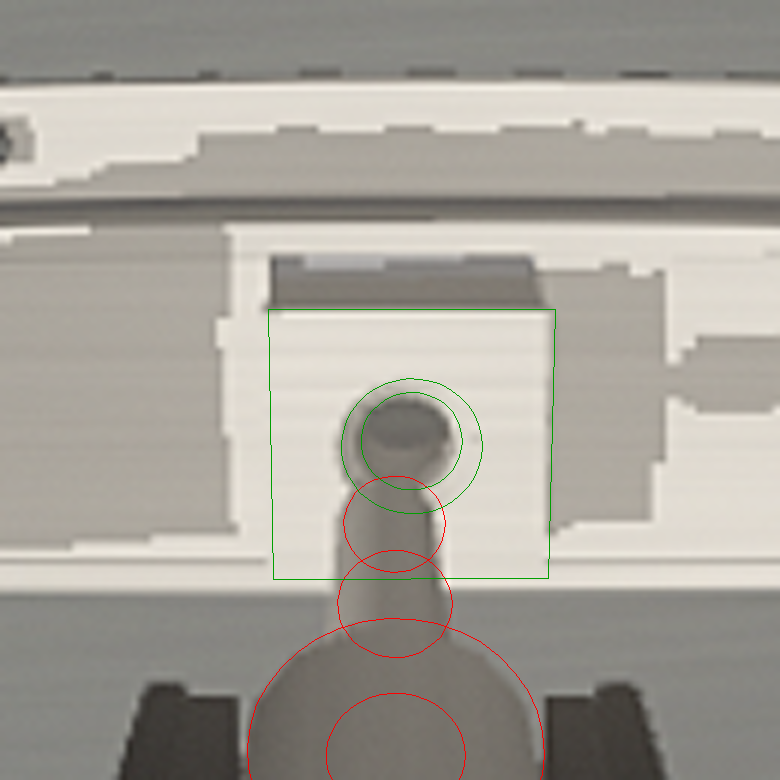

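View pics/s4d.png

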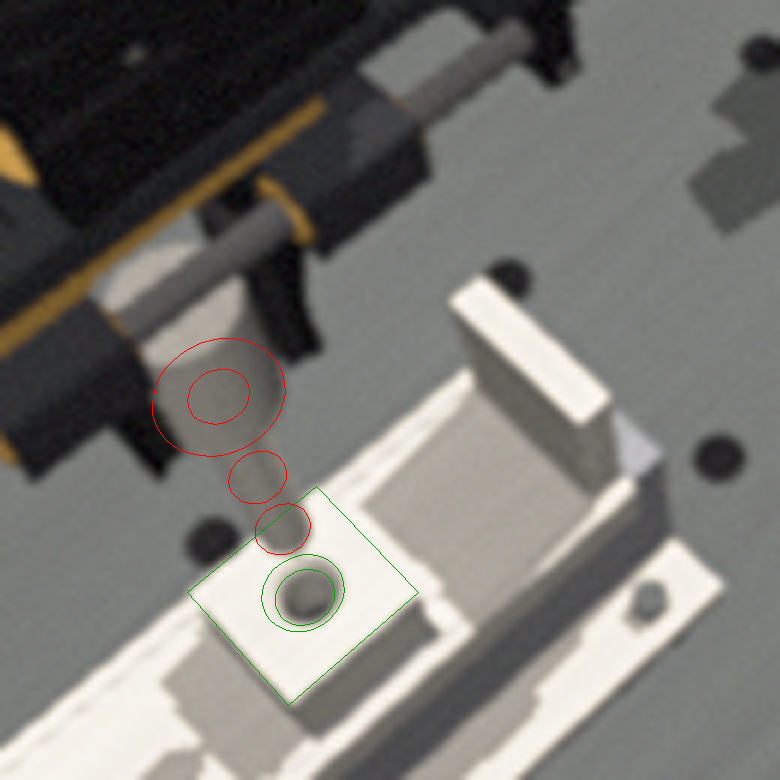

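Overlays: the wrist view puts the bush about 3 mm toward -y of the pin tip, the scene view about 1 mm, and the pin about 1 mm toward -x. The slide is free in y and the mouth is chamfered, so I'm correcting by (-1, +2) mm and lowering carefully.

Request:
play_rows(deltas=[255,-1,0,2,0,255,0,5,0,0,255,0,8,0,0,255,0,5,0,0,255,0,5,0,0,255,0,5,0,0,255,0,5,0,0,255,0,5,0,0,255,0,0,0,0,255,0,0,0,0])

```text
time_s: 8.8
tcp_pos: [0.5295, -0.1353, 0.1745]
ee_rot: [[-0.999, -0.0, -0.054], [0.054, -0.0, -0.999], [0.0, -1.0, 0.0]]
wrist_force: [0.1, 0.0, -3.3]
gripper_width: 0.334
```

```bash
python3 - <<'E'
from h import *
s=r.sense();p,R=np.array(s["tcp_pos"]),np.array(s["ee_rot"]);print(s["time_s"],p.round(4),s["gripper_width"],np.round(s["wrist_force"],2),np.round(s["moment"],2))
c=eyes.capture("wrist");S=eyes.capture("scene")
a=cv2.resize(c["img"][120:250,255:385],(400,400));b=cv2.resize(S["img"][190:320,190:320],(400,400));cv2.imwrite("pics/5.png",np.hstack([a,b]))
E
```

```text
8.8 [ 0.5295 -0.1353  0.1745] 0.33438687965830594 [ 0.13  0.02 -3.29] [0.04 0.03 0.04]
```

View pics/5.png

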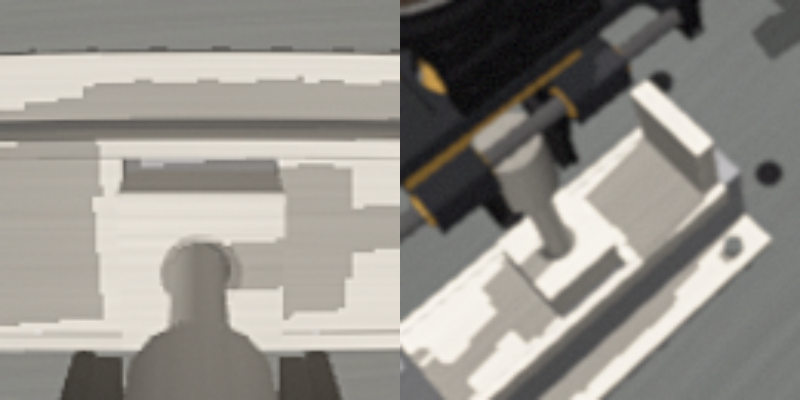

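The tip is entering the mouth with no contact force: in the left half, tip at (198,245) inside the chamfer ring centred near (203,265). I'm nudging 1 mm and going on down slowly.

Request:
play_rows(deltas=[255,0,3,1,0,255,0,3,0,0,255,0,3,0,0,255,0,3,0,0,255,0,3,0,0,255,0,3,0,0,255,0,3,0,0,255,0,3,0,0,255,0,0,0,0,255,0,0,0,0])

```text
time_s: 9.9
tcp_pos: [0.5295, -0.1362, 0.1505]
ee_rot: [[-0.999, -0.0, -0.054], [0.054, -0.0, -0.999], [0.0, -1.0, 0.0]]
wrist_force: [0.3, -0.6, -2.2]
gripper_width: 0.338
```

Request:
play_rows(deltas=[255,0,4,0,0,255,0,4,0,0,255,0,4,0,0,255,0,4,0,0,255,0,4,0,0,255,0,3,0,0,255,0,2,0,0,255,0,1,0,0,255,0,0,0,0,255,0,0,0,0])

```text
time_s: 10.9
tcp_pos: [0.5295, -0.1362, 0.1247]
ee_rot: [[-0.999, 0.0, -0.054], [0.054, -0.0, -0.999], [-0.0, -1.0, 0.0]]
wrist_force: [0.0, 0.2, -3.5]
gripper_width: 0.335
```

Request:
play_rows(deltas=[255,0,1,0,0,255,0,1,0,0,255,0,1,0,0,255,0,1,0,0,255,0,0.5,0,0,255,0,0.5,0,0,255,0,0,0,0,255,0,0,0,0,255,0,0,0,0,255,0,0,0,0])

```text
time_s: 11.9
tcp_pos: [0.53, -0.1363, 0.1203]
ee_rot: [[-0.999, 0.001, -0.053], [0.053, -0.0, -0.999], [-0.001, -1.0, 0.0]]
wrist_force: [-1.8, 0.1, 6.5]
gripper_width: 0.338
```

Contact with the plate: the force rose by about 10 N at tip z≈0.033, as expected. Now sliding toward -y (tool +z). The first 18 mm lie before the hole's range.

Request:
play_rows(deltas=[255,0,0,1,0,255,0,0,2,0,255,0,0,3,0,255,0,0,3,0,255,0,0,3,0,255,0,0,3,0,255,0,0,2,0,255,0,0,1,0,255,0,0,0,0,255,0,0,0,0])

```text
time_s: 12.9
tcp_pos: [0.5291, -0.1527, 0.1202]
ee_rot: [[-0.999, 0.002, -0.054], [0.054, 0.002, -0.999], [-0.002, -1.0, -0.002]]
wrist_force: [-1.2, 6.0, 7.0]
gripper_width: 0.336
```

```bash
python3 - <<'E'
from h import *
s=r.sense();p=np.array(s["tcp_pos"]);print(s["time_s"],p.round(4),s["gripper_width"],np.round(s["wrist_force"],2),np.round(s["moment"],2))
c=eyes.capture("wrist");S=eyes.capture("scene");T=eyes.capture("top")
a=cv2.resize(c["img"][120:250,255:385],(400,400));b=cv2.resize(S["img"][200:330,190:320],(400,400));cv2.imwrite("pics/6.png",np.hstack([a,b]))
E
```

```text
12.9 [ 0.5291 -0.1527  0.1202] 0.3362442977105947 [-1.17  6.04  7.03] [ 2.38  0.42 -0.04]
```

View pics/6.png

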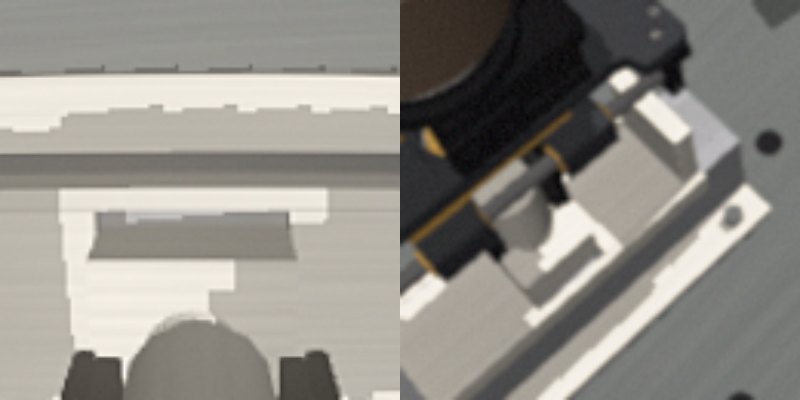

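The slide moves with the pin. Now searching in small steps and watching vertical force.

Request:
play_rows(deltas=[255,0,0,0.75,0,255,0,0,0.75,0,255,0,0,0.75,0,255,0,0,0.75,0,255,0,0,0.75,0,255,0,0,0.75,0,255,0,0,0.75,0,255,0,0,0.75,0,255,0,0,0,0,255,0,0,0,0])

```text
time_s: 14.05
tcp_pos: [0.5289, -0.1586, 0.1202]
ee_rot: [[-0.999, 0.002, -0.054], [0.054, 0.002, -0.999], [-0.002, -1.0, -0.002]]
wrist_force: [-1.7, 6.3, 6.5]
gripper_width: 0.335
```

Request:
play_rows(deltas=[255,0,0,0.75,0,255,0,0,0.75,0,255,0,0,0.75,0,255,0,0,0.75,0,255,0,0,0.75,0,255,0,0,0.75,0,255,0,0,0.75,0,255,0,0,0.75,0,255,0,0,0,0,255,0,0,0,0])

```text
time_s: 15.05
tcp_pos: [0.5285, -0.1646, 0.1202]
ee_rot: [[-0.999, 0.002, -0.054], [0.054, 0.002, -0.999], [-0.002, -1.0, -0.002]]
wrist_force: [-0.6, 7.3, 6.5]
gripper_width: 0.338
```

Request:
play_rows(deltas=[255,0,0,0.75,0,255,0,0,0.75,0,255,0,0,0.75,0,255,0,0,0.75,0,255,0,0,0.75,0,255,0,0,0.75,0,255,0,0,0.75,0,255,0,0,0.75,0,255,0,0,0,0,255,0,0,0,0])

```text
time_s: 16.05
tcp_pos: [0.5282, -0.1706, 0.1202]
ee_rot: [[-0.999, 0.002, -0.054], [0.054, 0.002, -0.999], [-0.002, -1.0, -0.002]]
wrist_force: [-1.4, 7.1, 6.8]
gripper_width: 0.336
```

Request:
play_rows(deltas=[255,0,0,0.75,0,255,0,0,0.75,0,255,0,0,0.75,0,255,0,0,0.75,0,255,0,0,0.75,0,255,0,0,0.75,0,255,0,0,0.75,0,255,0,0,0.75,0,255,0,0,0,0,255,0,0,0,0])

```text
time_s: 17.05
tcp_pos: [0.5279, -0.1765, 0.1202]
ee_rot: [[-0.999, 0.002, -0.054], [0.054, 0.002, -0.999], [-0.002, -1.0, -0.002]]
wrist_force: [-0.4, 6.8, 7.0]
gripper_width: 0.339
```

Request:
play_rows(deltas=[255,0,0,0.75,0,255,0,0,0.75,0,255,0,0,0.75,0,255,0,0,0.75,0,255,0,0,0.75,0,255,0,0,0.75,0,255,0,0,0.75,0,255,0,0,0.75,0,255,0,0,0,0,255,0,0,0,0])

```text
time_s: 18.05
tcp_pos: [0.527, -0.1843, 0.1194]
ee_rot: [[-0.999, 0.0, -0.054], [0.054, -0.0, -0.999], [-0.0, -1.0, 0.0]]
wrist_force: [-0.1, 0.3, 1.2]
gripper_width: 0.336
```

Request:
play_rows(deltas=[255,0,0,0.75,0,255,0,0,0.75,0,255,0,0,0.75,0,255,0,0,0.75,0,255,0,0,0.75,0,255,0,0,0.75,0,255,0,0,0.75,0,255,0,0,0.75,0,255,0,0,0,0,255,0,0,0,0])

```text
time_s: 19.05
tcp_pos: [0.5261, -0.1902, 0.1194]
ee_rot: [[-0.999, -0.001, -0.054], [0.054, 0.0, -0.999], [0.001, -1.0, 0.0]]
wrist_force: [0.2, 0.9, -3.6]
gripper_width: 0.336
```

The force dropped at y=-0.184 and the pin hangs free at y=-0.190, so it is over the hole, probably near its centre. Lowering gently.

Request:
play_rows(deltas=[255,0,0.5,0,0,255,0,0.5,0,0,255,0,1,0,0,255,0,1,0,0,255,0,1,0,0,255,0,0,0,0,255,0,0,0,0,255,0,0,0,0,255,0,0,0,0,255,0,0,0,0])

```text
time_s: 20.05
tcp_pos: [0.5265, -0.1902, 0.1155]
ee_rot: [[-0.999, -0.0, -0.054], [0.054, -0.0, -0.999], [0.0, -1.0, 0.0]]
wrist_force: [1.5, 0.6, -3.6]
gripper_width: 0.337
```

Request:
play_rows(deltas=[255,0,1.5,0,0,255,0,1.5,0,0,255,0,1.5,0,0,255,0,1.5,0,0,255,0,1.5,0,0,255,0,1.5,0,0,255,0,1,0,0,255,0,0.5,0,0,255,0,0,0,0,255,0,0,0,0])

```text
time_s: 21.05
tcp_pos: [0.5264, -0.1901, 0.1049]
ee_rot: [[-0.999, -0.0, -0.054], [0.054, 0.0, -0.999], [0.0, -1.0, -0.0]]
wrist_force: [0.6, 2.2, -3.5]
gripper_width: 0.331
```

Request:
play_rows(deltas=[255,0,0.5,0,0,255,0,0.5,0,0,255,0,0.4,0,0,255,0,0,0,0,255,0,0,0,0,255,0,0,0,0,255,0,0,0,0,255,0,0,0,0,255,0,0,0,0,255,0,0,0,0])

```text
time_s: 22.05
tcp_pos: [0.5266, -0.1902, 0.1039]
ee_rot: [[-0.999, 0.0, -0.054], [0.054, -0.0, -0.999], [-0.0, -1.0, 0.0]]
wrist_force: [-0.4, 1.8, 1.3]
gripper_width: 0.336
```

Head contact on the bush: fz rose to +1.3 N at TCP 0.1038, expected about 0.1035. Releasing.

Request:
play_rows(deltas=[60,0,0,0,0,60,0,0,0,0,60,0,0,0,0,60,0,0,0,0,60,0,0,0,0,60,0,0,0,0,60,0,0,0,0,60,0,0,0,0,60,0,0,0,0,60,0,0,0,0])

```text
time_s: 23.05
tcp_pos: [0.5265, -0.1901, 0.1036]
ee_rot: [[-0.999, -0.0, -0.054], [0.054, -0.0, -0.999], [0.0, -1.0, 0.0]]
wrist_force: [0.6, 0.1, -0.4]
gripper_width: 0.767
```

Request:
play_rows(deltas=[60,0,-5,0,0,60,0,-10,0,0,60,0,-15,0,0,60,0,-20,0,0,60,0,-20,0,0,60,0,-20,0,0,60,0,-15,0,0,60,0,-10,0,0,60,0,0,0,0,60,0,0,0,0])

```text
time_s: 24.05
tcp_pos: [0.5262, -0.19, 0.2184]
ee_rot: [[-0.999, -0.0, -0.054], [0.054, 0.0, -0.999], [0.0, -1.0, -0.0]]
wrist_force: [-0.0, 0.3, -0.6]
gripper_width: 0.765
```

```bash
python3 - <<'E'
from h import *
s=r.sense();p,R=np.array(s["tcp_pos"]),np.array(s["ee_rot"]);print(s["time_s"],p.round(4),s["gripper_width"],np.round(s["wrist_force"],2))
c=eyes.capture("wrist");S=eyes.capture("scene");cv2.imwrite("pics/s7.png",S["img"])
a=cv2.resize(c["img"][130:280,245:395],(400,400));b=cv2.resize(S["img"][230:360,160:290],(400,400));cv2.imwrite("pics/7.png",np.hstack([a,b]))
print(wproj(c,(.5265,-.190,.140),p,R),proj(S,(.5265,-.190,.140)))
E
```

```text
24.05 [ 0.5262 -0.19    0.2184] 0.7652081106112794 [-0.03  0.28 -0.6 ]
[320.29926535 207.3112852 ] [204.85605919 281.40613145]
```

View pics/7.png

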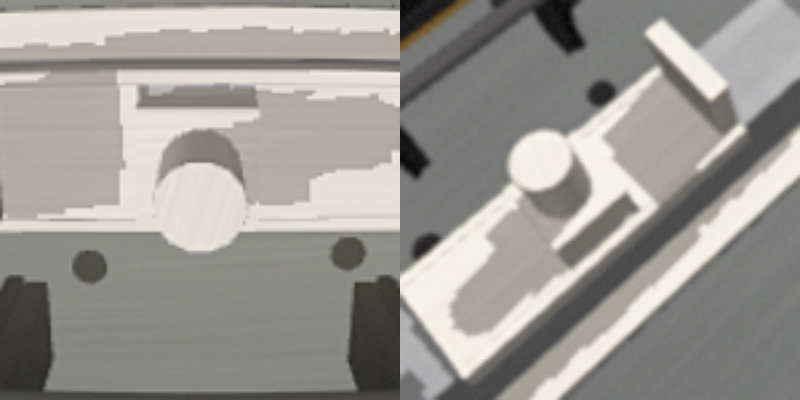

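View pics/s7.png

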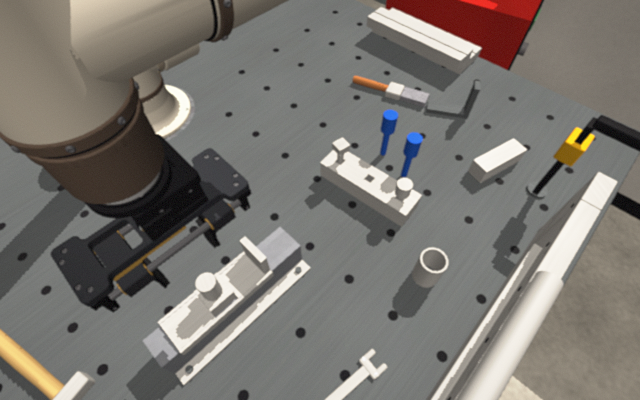

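The head sits flat on the bush, with no shaft visible. The head top projects at wrist (320,207) and scene (206,282); for z = 0.140 I predicted (320,207) and (205,281). The stub and bolt stand unmoved at (404,187) and (340,147). The gripper is clear, so I'm handing in.

```bash
python3 -c "
from station import r
print(r.finish_job())"
```

```text
the job is handed in; nothing more can be done
None
```

The locking pin is home in the hidden hole with its head flat on the bush, and I handed the job in at about 24 s of the 58 s allowed; no verdict was reported.

- **What I did:** I took the tall steel pin from the middle socket and lowered it through the bush until it stood on the plate. I then slid pin and slide toward -y until the vertical force dropped away at y ≈ -0.190. From there I lowered the pin to head contact, opened the gripper and backed off about 115 mm.
- **Depth:** The pin sank about 17 mm from the plate (TCP height 0.1203 to 0.1036 m), which is what a pin going fully home should do.
- **Head position:** The released head top matched its predicted place for resting on the bush (z = 0.140) to about 1 pixel in both the wrist and scene pictures.
- **Other pins:** The short pin and the square bolt look unmoved in the last scene picture. I compared them by eye and did not re-measure their positions.
- **Disagreement:** Before insertion the wrist and scene cameras differed by about 2 mm on where the bush lay along y. The chamfer and the free slide took that up.

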